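Take the lift-off lid from the storage box

ROBOT

A 7-joint arm with a two-finger parallel gripper is mounted at the origin on the work surface. World frame = base frame: x ahead of the robot, y to its left, z up, the work surface at z = 0. Lengths are in m, angles in rad, forces in N, time in s.
With the tool pointing down it reaches from about 0.4 to 0.925 m from the base axis. Payload 5.6 kg.
Tool frame: the origin (TCP) lies at the very end of the fingers, on their centre line; the grasp point (between the pads) lies 19 mm behind it; y points along the fingers, x is the direction in which the jaws open and shut, and the axes are right-handed (so a half turn about y gives the same grasp; the last joint's range is limited). The gripper opens to 85 mm and grips with 20 to 120 N. Pads are 22 mm wide; open, the fingers measure 114 mm over their backs; the gripper's body (76 mm by 85 mm) begins 54 mm behind the grasp point. The pads swing forward as they close: fully open they stand 13 mm farther back than shut.
Start: joints at [-1.146, 0.468, -0.012, 1.603, 0.006, 1.071, -0.056], TCP at [0.293, 0.58, 0.231] pointing down, gripper open.
Joint ranges: [-2.53, 2.53], [-0.31, 2.02], [-1.57, 1.55], [0.28, 2.44], [-1.29, 4.43], [0.15, 1.84], [-2.92, 2.92]. Speed limits (rad/s): [2.57, 2.57, 3.14, 3.14, 3.14, 3.14, 3.14].

INTERFACE

Orientations are given as a unit quaternion [x, y, z, w].
In Python, from workcell import bot gives the robot as it stands. The module is installed in compiled form; this text tells all that it offers.
- The arm moves only by the tool drive_tool, never from a script. Its argument "rows" is one flat list of numbers, 7 for each row, row after row: the finger opening in m, from 0 to 0.0854, then the shift along the tool's x, y, z in m, then the turn, a rotation vector about the tool's x, y, z in degrees. In form: [grip, x, y, z, rx, ry, rz, grip, x, y, z, rx, ry, rz, ...]. A call has exactly 10 rows; each row shifts and turns the commanded pose from where the row before left it, along the tool's axes as they then stand; what a row does not reach is not made up. A row lasts 1/10 s, in which the tool goes at most 50 mm and 8.59 degrees, less where a joint would pass 70% of its speed; a pose out of reach is approached as far as the arm can. A call with a gripper value outside its range is refused whole. The fingers move at their own pace and stop on an object; "grip_force" is the grip in N (left out, the last holds). Time passes only in rows, so rows that do not move let the fingers close, or fill a call up. It gives the time, the measured TCP pose, the force and the opening at its end, in the units of the state.
- bot.sense(): the state, without advancing time (a new reading comes with each control period).
- bot.get_image(name): name is "scene" or "side" or "wrist"; returns a dict with "color" (480x640x3 uint8, red, green, blue), "depth" (480x640 float32, m along the optical axis (not along the pixel's ray), 0 where there is no reading), "mtx" (3x3 intrinsics, pixels), "k1" (the pictures are not rectified: a ray, as slopes to the right and down, at radius r is drawn at 1 + k1 r^2 times it, then the intrinsics apply), "R" (3x3) and "t" (3): a world point X has camera coordinates R X + t; the wrist camera has in their place "mount" (4x4, takes a point from camera to tool coordinates, whose origin is the TCP and whose axes are the tool frame's). Camera axes: x right, y down, z forward; pixel columns grow to the right and rows downward; lengths in m; the calibration is good to about 2 mm. A picture is of the moment at which its call begins: read the wrist's pose just before it.
- bot.job_done(): hands the job in, once; it reports no verdict.
The state is a dict: "time_s": time; "qpos": joint angles; "qvel": joint speeds; "joint_torque": joint torques, N m; "ee_pos": TCP position; "tcp_rot": TCP orientation; "wrist_force": force on the tool from outside, world axes, zero at the start; "moment": the same for the moment, N m; "gripper_width": finger opening in m.
Only numpy, scipy, OpenCV 4.12 (cv2) and the standard library are available. Lean on these libraries where they do the work, as an engineer would, in place of code of your own. Each camera call takes 0.05 s, during which the arm holds its last target. There are 200 camera calls.

TASK

Take the black lid off the yellow storage box: by its red handle swing it up on its lift-off hinges until it stands vertical, then lift it straight up off the hinge pins. Lower it, handle up, into the middle of the wooden V-shaped stand, so that it stands there upright by itself, and let go; leave the green mug where it is.

Things in the scene. Friction and masses are not known exactly. Their poses are not given: they have to be found in the camera images.
- lid_handle (a point): Middle of the red bar (round, 12 mm, 90 mm long) on the loose black lid: grip here, lightly so that it turns in the fingers. Panel 155 x 160 x 10 mm; the bar is 50 mm before its front edge, window 44 x 78 mm between for one finger (open fingers 40 mm). x: bar to hinge, 210 mm; y: along bar; z: out of the lid's top. Two hooks, 21 mm thick, end 221 mm from the bar; drawing them 11 mm back along x clears the pins.
- hinge (a point): Middle of the hinge axis of the fixed yellow box (140 x 160 mm, 80 mm high): two 8 mm steel pins along y, 85 mm above the table, 20 mm behind its far wall. x points from handle side to far side, z up. Closed, the handle is 210 mm towards -x at this height; lid vertical, 210 mm straight above. Free hinge, no stay: a lid let go falls. The strip under the lid's front edge sits 10 mm deep in the box.
- slot (a point): Middle of the floor, 8 mm above the table, of the V slot in the fixed wooden stand (100 x 150 mm, 78 mm high). The slot runs along y, full length, open at the ends: 26 mm wide at the floor, 60 mm at the top, 70 mm deep; x across, z up. The lid's hooks rest on the floor with the bar 221 mm above this point; released it leans up to 15 degrees. Either face may look either way.
- mug_center (a point): Middle, half-way up, of a loose green mug, 76 mm across and 95 mm high, standing at one end of the row of boxes: a bystander. Not used either: a green box with a white snap lid (150 x 110 mm, 79 mm high) in line with the yellow box and the stand, which a lid may have to be carried over; bottles, a tub and an apple.

How it is judged:
By the outcome, as a careful person would: the job done as asked, in the order asked, and still so for the second after the job is handed in, with the robot touching nothing.
It also fails if it takes over 54 s, if anything falls off the work surface, if the arm or the gripper's body presses on something with over 40 N, if the wrist force passes 120 N, or if a joint passes its speed limit or range.

## Working session

There is one attempt and no reset: what is moved stays moved. The work goes in short steps, Python scripts to look and compute and a tool call to move; the robot and the scene stay as the last step left them, time stands still between calls to the robot, and variables do not carry over. Pictures are saved under pics/ and viewed, about 8 in all and at most 12, crops included, and the job is handed in when it is done.

Besides the shell and the picture viewer there is one more tool, called after "Call:" by a JSON object that holds its "op" and its "data". drive_tool: Moves the arm, as the interface text tells. Its arguments: {"type":"object","properties":{"rows":{"type":"array"},"grip_force":{"type":"number"}},"required":["rows"]}

```bash
mkdir -p pics; ls; cat > h.py <<'E'
import numpy as np, cv2
from workcell import bot
from scipy.spatial.transform import Rotation as Rn
def grab(n):
    s=bot.sense(); d=bot.get_image(n)
    if 'mount' in d:
        T=np.eye(4);T[:3,:3]=Rn.from_quat(s['tcp_rot']).as_matrix();T[:3,3]=s['ee_pos']
        C=T@np.array(d['mount']); d['R']=C[:3,:3].T; d['t']=-C[:3,:3].T@C[:3,3]
    return d
def rays(d,uv):
    uv=np.asarray(uv,float).reshape(-1,1,2)
    k=np.array([d['k1'],0,0,0,0.])
    return cv2.undistortPoints(uv,np.array(d['mtx']),k)[:,0]
def plane(d,uv,z):
    p=rays(d,uv);R=np.array(d['R']);c=-R.T@np.array(d['t']);w=np.c_[p,np.ones(len(p))]@R
    return c+w*((z-c[2])/w[:,2])[:,None]
def cloud(d,mask=None):
    D=d['depth'];m=(D>0) if mask is None else mask&(D>0)
    v,u=np.nonzero(m);p=rays(d,np.c_[u,v]);z=D[v,u]
    return (np.c_[p*z[:,None],z]-np.array(d['t']))@np.array(d['R']),u,v
def save(d,n): cv2.imwrite('pics/'+n,d['color'][:,:,::-1])
E
python3 - <<'E'
from h import *
print(bot.sense())
for n in('scene','side'):
    d=grab(n);save(d,n+'0.png');np.savez(n+'0.npz',**d);print(n,d['k1'],-np.array(d['R']).T@d['t'],(d['depth']>0).mean())
a=[cv2.imread('pics/%s0.png'%n) for n in('scene','side')]
E
```

```text
pics
{'time_s': 0.0, 'qpos': array([-1.14601736,  0.46841553, -0.01160495,  1.60361181,  0.00597051,
        1.07139928, -0.05631621]), 'qvel': array([ 0.00173004, -0.00030647, -0.00019718, -0.00083884,  0.00076336,
       -0.00140028, -0.00027409]), 'joint_torque': array([-1.18456810e-03, -5.32389128e+01,  2.07433978e-02, -2.51303905e+01,
        1.13671896e-02,  7.82752672e-03, -3.29587067e-05]), 'ee_pos': array([0.29289092, 0.5796504 , 0.23031832]), 'tcp_rot': array([ 0.60264686,  0.36995388, -0.37099958, -0.60192208]), 'wrist_force': array([0.53167566, 0.40334014, 0.20381409]), 'moment': array([-0.07258572, -0.0062952 , -0.04137817]), 'gripper_width': 0.08570047644389843}
scene -0.08999072472861959 [ 1.02247304 -0.29888095  1.01955235] 0.9960319010416666
side 0.023582873692295545 [ 0.31672129 -1.06156542  0.7803197 ] 0.9961002604166667
```

View pics/scene0.png

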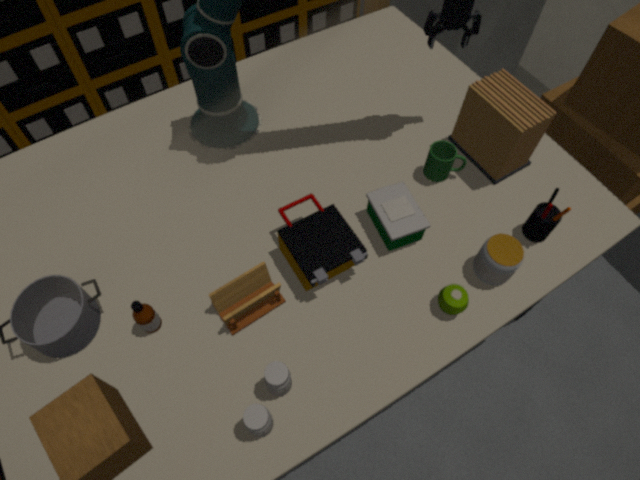

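View pics/side0.png

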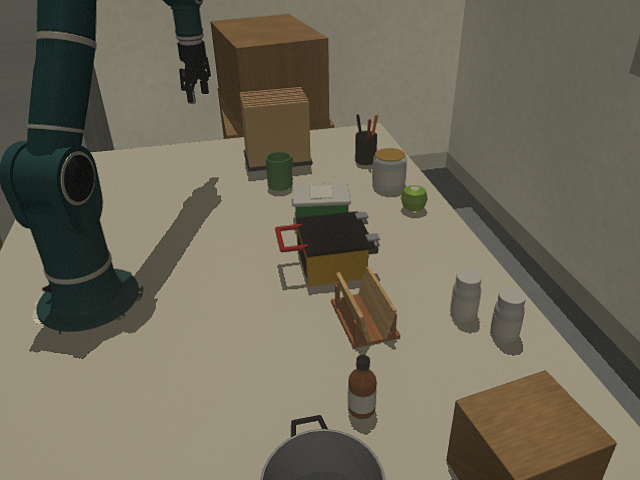

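The scene view shows the red handle at about (300,205), the black lid around (322,240), the hinges at (320,275) and (358,257), and the stand at (248,297) right next to the box. The mug is at (440,160), well out of the way. The side view agrees.

```bash
cat > m.py <<'E'
from h import *
for n in('scene','side'):
    d=dict(np.load(n+'0.npz'));c=d['color'];hsv=cv2.cvtColor(c,cv2.COLOR_RGB2HSV).astype(int)
    P,u,v=cloud(d);H,S,V=hsv[v,u].T
    roi=(P[:,0]>.35)&(P[:,0]<.9)&(P[:,1]>-.35)&(P[:,1]<.3)&(P[:,2]<.13)
    def show(nm,m):
        Q=P[roi&m]
        if len(Q)<10: print(n,nm,len(Q));return
        r=cv2.minAreaRect(Q[:,:2].astype(np.float32))
        print(n,nm,len(Q),'med',np.median(Q,0).round(4),'z',np.percentile(Q[:,2],[5,50,95]).round(3),'rect',np.round(r[0],4),np.round(r[1],3),round(r[2],1))
        return Q
    red=((H<6)|(H>174))&(S>170)&(V>70)&(P[:,2]>.06)
    Q=show('red',red)
    show('black',(V<50)&(P[:,2]>.07)&(P[:,2]<.12))
    show('yellow',(H>15)&(H<28)&(S>180)&(P[:,2]>.02))
    sel=(P[:,1]<-.0)&(P[:,2]>.065)&(V>60)&(H>8)&(H<24)
    show('woodtop',sel)
    show('grey',(S<40)&(V>70)&(P[:,2]>.075)&(P[:,2]<.12)&(P[:,0]>.6))
    np.save(n+'red.npy',Q)
E
python3 m.py
```

```text
scene red 220 med [0.4463 0.0013 0.0915] z [0.088 0.092 0.094] rect [0.4681 0.0054] [0.099 0.061] 89.6
scene black 3649 med [ 0.5713 -0.0021  0.0902] z [0.087 0.09  0.093] rect [0.5755 0.0025] [0.158 0.171] 88.6
scene yellow 496 med [ 0.5991 -0.0748  0.0457] z [0.022 0.046 0.087] rect [ 0.5687 -0.1061] [0.334 0.16 ] 84.6
scene woodtop 1879 med [ 0.788  -0.2514  0.0965] z [0.068 0.096 0.102] rect [ 0.6275 -0.1902] [0.244 0.524] 38.5
scene grey 2078 med [ 0.7724 -0.2259  0.0964] z [0.076 0.096 0.102] rect [ 0.7012 -0.0444] [0.135 0.663] 19.6
side red 204 med [ 0.4497 -0.0128  0.0911] z [0.085 0.091 0.094] rect [0.4639 0.0015] [0.103 0.06 ] 88.2
side black 2549 med [ 0.563  -0.0126  0.0905] z [0.085 0.091 0.093] rect [0.5696 0.0009] [0.164 0.163] 89.0
side yellow 88 med [ 0.5665 -0.0763  0.0517] z [0.025 0.052 0.078] rect [ 0.5588 -0.0757] [0.008 0.134] 88.2
side woodtop 2372 med [ 0.7644 -0.2526  0.0783] z [0.067 0.078 0.101] rect [ 0.6247 -0.1871] [0.246 0.527] 36.1
side grey 1621 med [ 0.7832 -0.2556  0.0941] z [0.076 0.094 0.101] rect [ 0.6984 -0.048 ] [0.136 0.662] 19.4
```

```bash
cat > m2.py <<'E'
from h import *
def yaw(r):
    c=cv2.boxPoints(r);e=max([(c[1]-c[0]),(c[2]-c[1])],key=lambda w:abs(w[1])); return np.degrees(np.arctan2(-e[0]*np.sign(e[1]),abs(e[1])))
for n in('scene','side'):
    d=dict(np.load(n+'0.npz'));hsv=cv2.cvtColor(d['color'],cv2.COLOR_RGB2HSV).astype(int)
    P,u,v=cloud(d);H,S,V=hsv[v,u].T
    Q=np.load(n+'red.npy'); q=Q[Q[:,0]<np.percentile(Q[:,0],60)]
    b=Q[Q[:,0]<Q[:,0].min()+.016]; l=np.polyfit(b[:,1],b[:,0],1)
    print(n,'bar y',b[:,1].min(),b[:,1].max(),'x',b[:,0].min(),b[:,0].max(),'yaw',np.degrees(np.arctan(-l[0])))
    m=(V<50)&(abs(P[:,2]-.09)<.008)&(P[:,0]>.48)&(P[:,0]<.67)&(abs(P[:,1])<.1)
    B=P[m]; r=cv2.minAreaRect(B[:,:2].astype(np.float32));print('panel',np.round(r[0],4),np.round(r[1],3),r[2], np.percentile(B[:,0],[.5,99.5]),np.percentile(B[:,1],[.5,99.5]))
    st=(P[:,0]>.48)&(P[:,0]<.78)&(P[:,1]>-.27)&(P[:,1]<-.085)
    for lo,hi in((.071,.09),(.003,.02)):
        w=st&(P[:,2]>lo)&(P[:,2]<hi)&(S>75)
        T=P[w][:,:2].astype(np.float32)
        r=cv2.minAreaRect(T);print('stand',lo,len(T),np.round(r[0],4),np.round(r[1],3),r[2],yaw(r))
    # top view map
    im=np.zeros((400,400,3),np.uint8);s=P[:,2]>.002
    i=((P[:,0]-.4)*1000).astype(int);j=((.1-P[:,1])*1000).astype(int)
    ok=(i>=0)&(i<400)&(j>=0)&(j<400)
    o=np.argsort(P[:,2]); o=o[ok[o]]
    im[i[o],j[o]]=d['color'][v[o],u[o]][:,::-1]
    z=np.clip(P[:,2]/.1*255,0,255).astype(np.uint8)
    zi=np.zeros((400,400),np.uint8);zi[i[o],j[o]]=z[o]
    cv2.imwrite('pics/top_%s.png'%n,np.hstack([im,cv2.applyColorMap(zi,cv2.COLORMAP_JET)]))
s=bot.sense();print(Rn.from_quat(s['tcp_rot']).as_matrix().round(3))
cv2.imwrite('pics/top.png',np.vstack([cv2.imread('pics/top_scene.png')[:300],cv2.imread('pics/top_side.png')[:300]]))
E
python3 m2.py
```

```text
scene bar y -0.04342623798814287 0.05467126460925801 x 0.4372468426276385 0.45299393184683956 yaw -0.6630624977288345
panel [0.5747 0.0025] [0.158 0.17 ] 88.55840301513672 [0.49231861 0.6458874 ] [-0.07602497  0.08014558]
stand 0.071 490 [ 0.5805 -0.2041] [0.078 0.136] 3.489610195159912 3.4895887
stand 0.003 1100 [ 0.5694 -0.2051] [0.126 0.137] 3.758923053741455 3.758921
side bar y -0.04845487442936964 0.050020027203660396 x 0.4333561694721349 0.4489986836887482 yaw -1.3811628072028468
panel [0.5659 0.001 ] [0.164 0.156] 89.03314208984375 [0.48826642 0.64032047] [-0.07996785  0.08017977]
stand 0.071 432 [ 0.5787 -0.2041] [0.077 0.136] 3.4408254623413086 3.440817
stand 0.003 1028 [ 0.5887 -0.1783] [0.125 0.188] 3.6890628337860107 3.6890604
[[ 0.451 -0.001 -0.893]
 [ 0.893 -0.002  0.451]
 [-0.002 -1.    -0.   ]]
```

View pics/top.png

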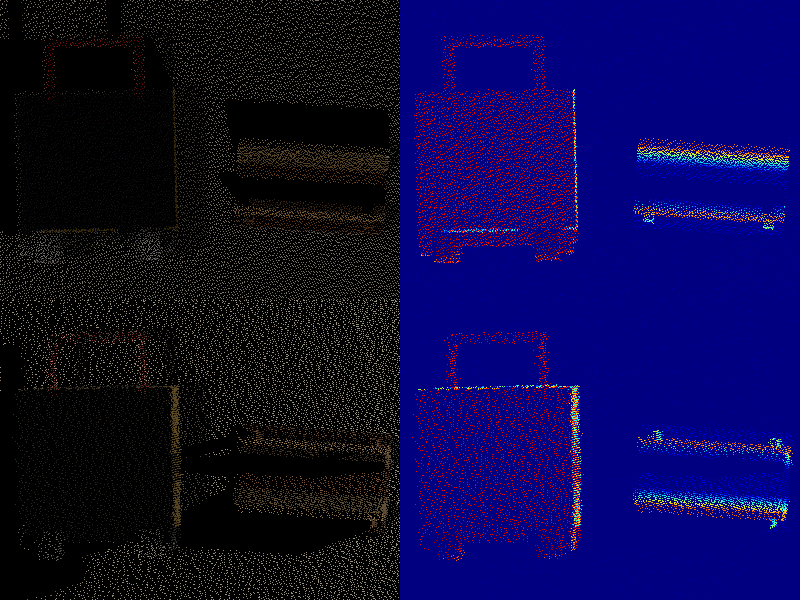

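The map shows the box square to the axes to within about 1°. The slot runs nearly along y, turned a few degrees, and my mask cut off its far end. I'll redo the stand and fit lines to the edges.

```bash
cat > m3.py <<'E'
from h import *
A=[]
for n in('scene','side'):
    d=dict(np.load(n+'0.npz'));hsv=cv2.cvtColor(d['color'],cv2.COLOR_RGB2HSV).astype(int)
    P,u,v=cloud(d);H,S,V=hsv[v,u].T
    st=(P[:,0]>.5)&(P[:,0]<.65)&(P[:,1]>-.32)&(P[:,1]<-.11)
    T=P[st&(P[:,2]>.068)&(P[:,2]<.085)]
    print(n,'y ext',np.percentile(T[:,1],[1,99]))
    mid=np.median([T[:,0].min(),T[:,0].max()])
    for nm,s in(('near',T[:,0]<mid),('far',T[:,0]>mid)):
        l=np.polyfit(T[s,1]+.212,T[s,0],1);print(nm,s.sum(),l[1],np.degrees(np.arctan(-l[0])),np.std(T[s,0]-np.polyval(l,T[s,1]+.212)))
    # panel yaw from side edges
    m=(V<50)&(abs(P[:,2]-.09)<.006)&(P[:,0]>.48)&(P[:,0]<.645)&(abs(P[:,1])<.1);B=P[m]
    for sg in(1,-1):
        bx=np.arange(.5,.63,.006); e=[(sg*B[(B[:,0]>=x)&(B[:,0]<x+.006)][:,1]).max()*sg for x in bx]
        l=np.polyfit(bx-.57,e,1);print('side edge',sg,l[1],np.degrees(np.arctan(l[0])))
    by=np.arange(-.07,.07,.006); e=[B[(B[:,1]>=y)&(B[:,1]<y+.006)][:,0].min() for y in by]
    l=np.polyfit(by,e,1);print('front edge',l[1],np.degrees(np.arctan(-l[0])))
E
python3 m3.py
```

```text
scene y ext [-0.28632179 -0.13792798]
near 354 0.5496801749029193 3.697496833101531 0.0032277517784456244
far 272 0.6154691062102718 3.568193413158731 0.0024870269680343743
side edge 1 0.08036781075482749 -1.3728215317666392
side edge -1 -0.07577503256912517 -1.3668241560741277
front edge 0.493061637997914 -2.5563576153347385
side y ext [-0.28961191 -0.13799915]
near 246 0.5448954331388459 4.017826965335903 0.0024253299242166376
far 329 0.6106179536810122 3.9789570075584195 0.0031099541623205635
side edge 1 0.07895862429358233 -1.766066085379113
side edge -1 -0.07918044223282919 -1.6100322265541218
front edge 0.4899160297991849 -1.4419502952329641
```

Call:
{"op": "drive_tool", "data": {"rows": [0.04,-0.037,0,-0.033,0,0,0,0.04,-0.037,0,-0.033,0,0,0,0.04,-0.037,0,-0.033,0,0,0,0.04,-0.037,0,-0.033,0,0,0,0.04,-0.037,0,-0.033,0,0,0,0.04,-0.037,0,-0.033,0,0,0,0.04,-0.037,0,-0.033,0,0,0,0.04,-0.037,0,-0.033,0,0,0,0.04,-0.037,0,-0.033,0,0,0,0.04,-0.037,0,-0.033,0,0,0], "grip_force": 20}}

```text
time_s: 1.1
ee_pos: [0.4207, 0.0991, 0.2313]
tcp_rot: [-0.602, -0.371, 0.37, 0.602]
wrist_force: [1.0, 0.3, 0.2]
gripper_width: 0.0401
```

Call:
{"op": "drive_tool", "data": {"rows": [0.04,-0.037,0,-0.033,0,0,0,0.04,-0.037,0,-0.033,0,0,0,0.04,0,0,0,0,8.1,0,0.04,0,0,0,0,8.1,0,0.04,0,0,0,0,8.1,0,0.04,0,0,0,0,8.1,0,0.04,0,0,0,0,8.1,0,0.04,0,0,0,0,8.1,0,0.04,0,0,0,0,8.1,0,0.04,0,0,0,0,8.1,0]}}

```text
time_s: 2.1
ee_pos: [0.446, 0.0053, 0.2311]
tcp_rot: [0.707, -0.012, 0.012, -0.707]
wrist_force: [0.0, 0.4, 0.6]
gripper_width: 0.0401
```

```bash
cat >> h.py <<'E'
def to(target,yaw):
    "tool-frame shift to TCP target, and turn, with tool down and tool x at world yaw (deg)"
    s=bot.sense();R=Rn.from_quat(s['tcp_rot'])
    a=np.radians(yaw);G=Rn.from_matrix(np.array([[np.cos(a),0,-np.sin(a)],[np.sin(a),0,np.cos(a)],[0,-1,0]]))
    print('t',round(s['time_s'],2),'pos',s['ee_pos'].round(4),'F',s['wrist_force'].round(1),'M',s['moment'].round(2),'w',round(s['gripper_width'],4),'q',s['qpos'].round(2))
    print('shift mm',(R.inv().apply(np.array(target)-s['ee_pos'])*1000).round(1),'turn',(R.inv()*G).as_rotvec(degrees=True).round(2))
E
python3 - <<'E'
from h import *
to([.443,.004,.2],-1.5)
d=grab('wrist');save(d,'w1.png')
hsv=cv2.cvtColor(d['color'],cv2.COLOR_RGB2HSV).astype(int)
H,S,V=hsv[...,0],hsv[...,1],hsv[...,2]
m=((H<6)|(H>174))&(S>170)&(V>70)
P,u,v=cloud(d,m);P=P[(P[:,2]>.06)&(P[:,2]<.12)];print(len(P),P.min(0),P.max(0),np.median(P,0))
E
```

```text
t 2.1 pos [0.446  0.0053 0.2311] F [0.  0.4 0.6] M [ 0.01 -0.03  0.02] w 0.0401 q [-0.49  0.11  0.44  2.1  -0.06  0.94 -0.05]
shift mm [-3.  31.1 -1.4] turn [ 0.01 -0.44 -0.03]
3338 [ 0.4313865  -0.04512974  0.08046126] [0.49743058 0.05658536 0.09434839] [0.44520121 0.01500971 0.09147239]
```

View pics/w1.png

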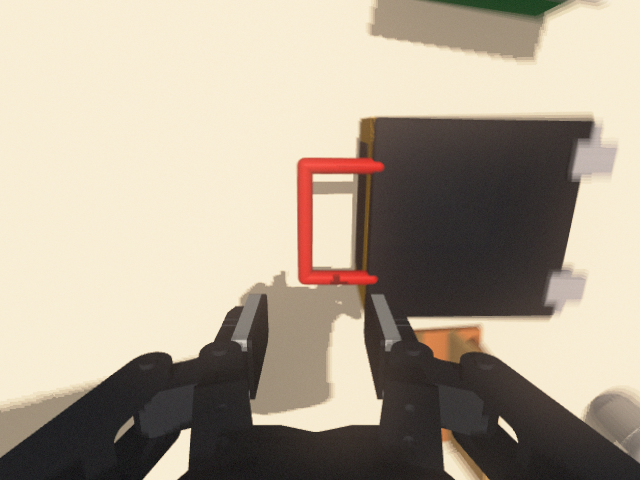

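The wrist view shows the bar at column ~305, rows 158–283, with the fingers at ~255 and ~380. I'll fit its midline.

```bash
python3 - <<'E'
from h import *
d=grab('wrist')
hsv=cv2.cvtColor(d['color'],cv2.COLOR_RGB2HSV).astype(int)
H,S,V=hsv[...,0],hsv[...,1],hsv[...,2]
m=((H<6)|(H>174))&(S>170)&(V>60)
r=np.arange(180,262); uv=[]
for y in r:
    x=np.nonzero(m[y,280:340])[0]+280; x=x[x<330]; uv.append(((x[0]+x[-1])/2,y))
p=plane(d,uv,.0855);l=np.polyfit(p[:,1]-.004,p[:,0],1);print('bar x',l[1],'yaw',np.degrees(np.arctan(-l[0])))
y=np.nonzero(m[100:330,302:308].any(1))[0]+100
q=plane(d,[(305,y[0]),(305,y[-1])],.0855);print(y[0],y[-1],q)
V2=plane(d,[(305,220)],.0855);print(V2)
E
```

```text
bar x 0.4376978532216808 yaw -0.9306091240776307
159 283 [[ 0.44027873  0.05615855  0.0855    ]
 [ 0.43553923 -0.04402552  0.0855    ]]
[[0.43805991 0.00938201 0.0855    ]]
```

Call:
{"op": "drive_tool", "data": {"rows": [0.04,-0.006,0.02,0,0,0,0,0.04,0,0.02,0,0,0,0,0.04,0,0.02,0,0,0,0,0.04,0,0.02,0,0,0,0,0.04,0,0.02,0,0,0,0,0.04,0,0.02,0,0,0,0,0.04,0,0.02,0,0,0,0,0.04,0,0.02,0,0,0,0,0.04,0,0.005,0,0,0,0,0.04,0,0,0,0,0,0]}}

```text
time_s: 3.2
ee_pos: [0.4398, 0.0053, 0.0658]
tcp_rot: [0.707, -0.01, 0.009, -0.707]
wrist_force: [-0.7, 0.0, 0.7]
gripper_width: 0.0398
```

```bash
python3 - <<'E'
from h import *
to([.440,.005,.066],-1.5)
d=grab('wrist');save(d,'w2.png')
hsv=cv2.cvtColor(d['color'],cv2.COLOR_RGB2HSV).astype(int)
H,S,V=hsv[...,0],hsv[...,1],hsv[...,2]
m=((H<6)|(H>174))&(S>170)&(V>60)
P,u,v=cloud(d,m);k=(P[:,2]>.06)&(P[:,2]<.12)&(P[:,0]<.46)&(abs(P[:,1])<.03);P=P[k];print(len(P),np.percentile(P,[1,50,99],axis=0).round(4))
E
```

```text
t 3.2 pos [0.4398 0.0053 0.0658] F [-0.7  0.   0.7] M [0.03 0.04 0.01] w 0.0398 q [-0.39  0.41  0.35  2.24 -0.27  0.54  0.14]
shift mm [ 0.2 -0.2 -0.3] turn [ 0.02 -0.01 -0.1 ]
4470 [[ 0.4317 -0.0293  0.0876]
 [ 0.4375  0.0025  0.0915]
 [ 0.443   0.0295  0.0932]]
```

View pics/w2.png

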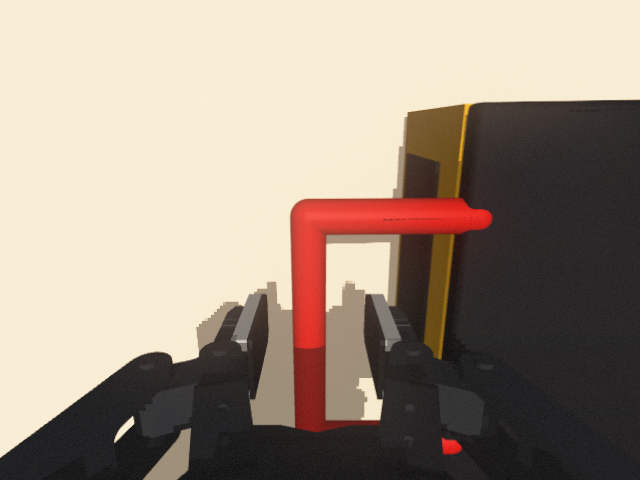

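The bar runs between the two fingers at column ~310, against a finger midline of ~316, so one finger is in the window. I'll shift 2 mm and close.

Call:
{"op": "drive_tool", "data": {"rows": [0.04,-0.002,0,0,0,0,0,0.02,0,0,0,0,0,0,0.012,0,0,0,0,0,0,0.004,0,0,0,0,0,0,0.004,0,0,0,0,0,0,0.004,0,0,0,0,0,0,0.004,0,0,0,0,0,0,0.004,0,0,0,0,0,0,0.004,0,0,0,0,0,0,0.004,0,0,0,0,0,0], "grip_force": 20}}

```text
time_s: 4.25
ee_pos: [0.4383, 0.0057, 0.0666]
tcp_rot: [-0.707, 0.01, -0.01, 0.707]
wrist_force: [-2.5, -0.1, 6.9]
gripper_width: 0.0112
```

Call:
{"op": "drive_tool", "data": {"rows": [0.004,0.0003,-0.011,0,0,0,0,0.004,0.0009,-0.011,0,0,0,0,0.004,0.0014,-0.0109,0,0,0,0,0.004,0.002,-0.0108,0,0,0,0,0.004,0.0026,-0.0107,0,0,0,0,0.004,0.0031,-0.0105,0,0,0,0,0.004,0.0037,-0.0104,0,0,0,0,0.004,0.0042,-0.0102,0,0,0,0,0.004,0.0047,-0.0099,0,0,0,0,0.004,0.0052,-0.0096,0,0,0,0], "grip_force": 20}}

```text
time_s: 5.25
ee_pos: [0.4656, 0.0047, 0.1718]
tcp_rot: [-0.707, 0.011, -0.009, 0.707]
wrist_force: [-4.8, 0.9, 0.2]
gripper_width: 0.0116
```

Call:
{"op": "drive_tool", "data": {"rows": [0.004,0.0058,-0.0094,0,0,0,0,0.004,0.0062,-0.0091,0,0,0,0,0.004,0.0067,-0.0087,0,0,0,0,0.004,0.0071,-0.0084,0,0,0,0,0.004,0.0076,-0.008,0,0,0,0,0.004,0.008,-0.0076,0,0,0,0,0.004,0.0084,-0.0071,0,0,0,0,0.004,0.0087,-0.0067,0,0,0,0,0.004,0.0091,-0.0062,0,0,0,0,0.004,0.0094,-0.0057,0,0,0,0]}}

```text
time_s: 6.25
ee_pos: [0.5436, 0.0029, 0.2504]
tcp_rot: [-0.707, 0.01, -0.01, 0.708]
wrist_force: [-6.0, 1.2, 7.9]
gripper_width: 0.0114
```

Call:
{"op": "drive_tool", "data": {"rows": [0.004,0.0094,-0.0062,0,0,0,0,0.004,0.0097,-0.0057,0,0,0,0,0.004,0.01,-0.0047,0,0,0,0,0.004,0.0104,-0.0037,0,0,0,0,0.004,0.0105,-0.0031,0,0,0,0,0.004,0.0107,-0.0026,0,0,0,0,0.004,0.0108,-0.002,0,0,0,0,0.004,0.0109,-0.0014,0,0,0,0,0.004,0.011,-0.0009,0,0,0,0,0.004,0.011,-0.0003,0,0,0,0]}}

```text
time_s: 7.25
ee_pos: [0.6488, -0.0005, 0.2788]
tcp_rot: [0.707, -0.01, 0.01, -0.707]
wrist_force: [-0.9, 2.1, 1.3]
gripper_width: 0.0106
```

```bash
python3 - <<'E'
from h import *
to([.653,-.001,.276],-1.5)
a=grab('scene');b=grab('side');np.savez('side1.npz',**b)
def up(c): return cv2.resize(c,(400,450))[:,:,::-1]
cv2.imwrite('pics/v1.png',np.hstack([up(a['color'][90:360,180:420]),up(b['color'][90:360,220:460])]))
# lid tilt from clouds: black points above box
for n,d in(('scene',a),('side',b)):
    hsv=cv2.cvtColor(d['color'],cv2.COLOR_RGB2HSV).astype(int);P,u,v=cloud(d);H,S,V=hsv[v,u].T
    k=(V<60)&(P[:,2]>.11)&(P[:,2]<.235)&(abs(P[:,1])<.07)&(P[:,0]>.55)&(P[:,0]<.75);Q=P[k]
    if len(Q)>50:
        A=np.c_[Q[:,1],Q[:,2]-.17,np.ones(len(Q))];s=np.linalg.lstsq(A,Q[:,0],rcond=None)[0];r=Q[:,0]-A@s
        g=abs(r)<.006;s=np.linalg.lstsq(A[g],Q[g,0],rcond=None)[0];print(n,len(Q),g.sum(),'yaw',-np.degrees(np.arctan(s[0])),'lean(+x up)',np.degrees(np.arctan(s[1])),s[2])
E
```

```text
t 7.25 pos [ 6.488e-01 -5.000e-04  2.788e-01] F [-0.9  2.1  1.3] M [ 0.26  0.39 -0.02] w 0.0106 q [-0.38  0.44  0.45  1.58 -0.21  1.17  0.09]
shift mm [ 4.2  2.8 -0.4] turn [ 0.01 -0.11  0.02]
scene 1463 1454 yaw -1.9397399993119906 lean(+x up) 0.6414942071510502 0.6549879501489788
side 703 669 yaw -2.0065236772860593 lean(+x up) 0.908389814526819 0.6437689815261902
```

View pics/v1.png

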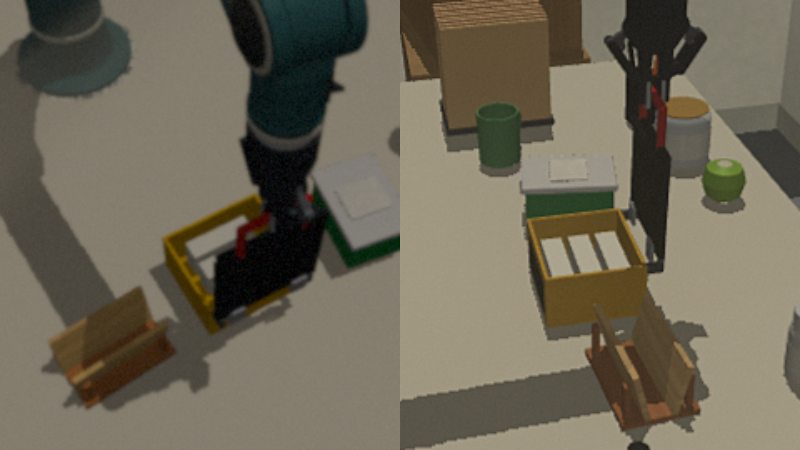

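The picture shows the lid standing vertical, about 0.7° off by the fits, with its hooks still at the hinge and small forces. Next I lift it straight up.

Call:
{"op": "drive_tool", "data": {"rows": [0.004,0,0,0,0,0,0,0.004,0,-0.003,0,0,0,0,0.004,0,-0.004,0,0,0,0,0.004,0,-0.004,0,0,0,0,0.004,0,-0.005,0,0,0,0,0.004,0,-0.006,0,0,0,0,0.004,0,-0.01,0,0,0,0,0.004,0,-0.012,0,0,0,0,0.004,0,-0.01,0,0,0,0,0.004,0,-0.006,0,0,0,0], "grip_force": 30}}

```text
time_s: 8.35
ee_pos: [0.6482, -0.0005, 0.3406]
tcp_rot: [-0.707, 0.009, -0.011, 0.707]
wrist_force: [-0.5, -0.4, -2.8]
gripper_width: 0.0106
```

Call:
{"op": "drive_tool", "data": {"rows": [0.004,0,-0.013,0,0,0,0,0.004,0,-0.014,0,0,0,0,0.004,0,-0.013,0,0,0,0,0.004,-0.002,0,-0.007,0,0,0,0.004,-0.004,0,-0.014,0,0,0,0.004,-0.006,0,-0.02,0,0,0,0.004,-0.006,0,-0.02,0,0,0,0.004,-0.006,0,-0.02,0,0,0,0.004,-0.006,0,-0.02,0,0,0,0.004,-0.006,0,-0.02,0,0,0]}}

```text
time_s: 9.35
ee_pos: [0.6069, -0.1227, 0.378]
tcp_rot: [0.707, -0.011, 0.01, -0.707]
wrist_force: [0.6, 0.0, -3.5]
gripper_width: 0.0109
```

Call:
{"op": "drive_tool", "data": {"rows": [0.004,-0.006,0,-0.02,0,0,0,0.004,-0.006,0,-0.02,0,0,0,0.004,-0.006,0,-0.02,0,0,0,0.004,-0.005,0,-0.016,0,0,0,0.004,-0.003,0,-0.01,0,0,0,0.004,-0.002,0,-0.007,0,0,0,0.004,0,0,0,0,-1.7,0,0.004,0,0,0,0,-1.8,0,0.004,0,0,0,0,-1.7,0,0.004,0,0,0,0,0,0]}}

```text
time_s: 10.35
ee_pos: [0.5782, -0.2116, 0.3787]
tcp_rot: [-0.707, -0.023, 0.023, 0.707]
wrist_force: [0.5, 0.4, -4.1]
gripper_width: 0.0107
```

```bash
cat > chk.py <<'E'
from h import *
import sys
to([.579,-.2125,.29],3.8)
a=grab('scene');b=grab('side')
def up(c): return cv2.resize(c,(400,500))[:,:,::-1]
cv2.imwrite('pics/%s.png'%sys.argv[1],np.hstack([up(a['color'][120:370,140:340]),up(b['color'][100:350,290:490])]))
zl=float(sys.argv[2])  # lowest z for lid points
for n,d in(('scene',a),('side',b)):
    hsv=cv2.cvtColor(d['color'],cv2.COLOR_RGB2HSV).astype(int);P,u,v=cloud(d);H,S,V=hsv[v,u].T
    near=(P[:,0]>.48)&(P[:,0]<.7)&(P[:,1]>-.32)&(P[:,1]<-.11)
    Q=P[near&(V<60)&(P[:,2]>zl)&(P[:,2]<zl+.13)]
    A=np.c_[Q[:,1]+.212,Q[:,2]-.12,np.ones(len(Q))];g=np.ones(len(Q),bool)
    for _ in range(4):
        s=np.linalg.lstsq(A[g],Q[g,0],rcond=None)[0];g=abs(Q[:,0]-A@s)<.005
    print(n,'lid',g.sum(),'yaw',-np.degrees(np.arctan(s[0])).round(2),'lean',np.degrees(np.arctan(s[1])).round(2),'x at z.12',s[2].round(4),'y',np.percentile(Q[g,1],[1,99]).round(4),'z',np.percentile(Q[g,2],[1,99]).round(3))
    T=P[near&(P[:,2]>.068)&(P[:,2]<.082)&(S>60)]
    if len(T):
        print(' stand y',np.percentile(T[:,1],[1,99]).round(4))
        mid=.58
        for nm,k in(('near',T[:,0]<mid),('far',T[:,0]>mid)):
            if k.sum()>30: l=np.polyfit(T[k,1]+.212,T[k,0],1);print('  ',nm,k.sum(),l[1].round(4),np.degrees(np.arctan(-l[0])).round(2))
E
python3 chk.py v2 .2
```

```text
t 10.35 pos [ 0.5782 -0.2116  0.3787] F [ 0.5  0.4 -4.1] M [-0.01  0.   -0.06] w 0.0107 q [-0.11  0.32  0.54  1.53 -0.17  1.34  0.51]
shift mm [ 0.8 88.7 -1. ] turn [-0.02 -0.05  0.  ]
scene lid 2803 yaw 3.56 lean -0.47 x at z.12 0.5878 y [-0.2869 -0.1334] z [0.202 0.329]
 stand y [-0.2857 -0.1378]
   near 346 0.5498 3.71
   far 275 0.6155 3.7
side lid 1781 yaw 4.09 lean -0.33 x at z.12 0.5761 y [-0.2923 -0.1398] z [0.201 0.325]
 stand y [-0.2886 -0.1385]
   near 238 0.5449 4.0
   far 335 0.6105 3.67
```

View pics/v2.png

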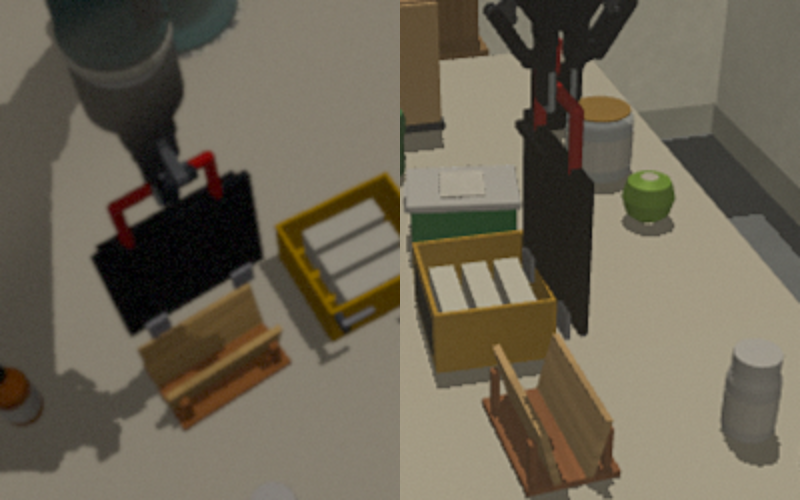

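The lid hangs over the slot, about 0.4° off vertical. It is within ~2 mm of the slot's middle across, within ~1 mm along, and its yaw matches. I lower it most of the way.

Call:
{"op": "drive_tool", "data": {"rows": [0.004,-0.001,0.012,0,0,0,0,0.004,0,0.018,0,0,0,0,0.004,0,0.018,0,0,0,0,0.004,0,0.018,0,0,0,0,0.004,0,0.018,0,0,0,0,0.004,0,0.018,0,0,0,0,0.004,0,0.016,0,0,0,0,0.004,0,0.014,0,0,0,0,0.004,0,0.012,0,0,0,0,0.004,0,0.006,0,0,0,0]}}

```text
time_s: 11.45
ee_pos: [0.5763, -0.2123, 0.2273]
tcp_rot: [-0.707, -0.022, 0.023, 0.707]
wrist_force: [0.8, -0.6, -3.9]
gripper_width: 0.0109
```

Call:
{"op": "drive_tool", "data": {"rows": [0.004,0,0.003,0,0,0,0,0.004,0,0.003,0,0,0,0,0.004,0,0.002,0,0,0,0,0.004,0,0.002,0,0,0,0,0.004,0,0.001,0,0,0,0,0.004,0,0.001,0,0,0,0,0.004,0,0.001,0,0,0,0,0.004,0,0.001,0,0,0,0,0.004,0,0,0,0,0,0,0.004,0,0,0,0,0,0]}}

```text
time_s: 12.45
ee_pos: [0.5768, -0.2126, 0.2148]
tcp_rot: [0.707, 0.022, -0.022, -0.707]
wrist_force: [-0.6, 0.3, -3.8]
gripper_width: 0.0109
```

Call:
{"op": "drive_tool", "data": {"rows": [0.004,0,0.001,0,0,0,0,0.004,0,0.001,0,0,0,0,0.004,0,0.001,0,0,0,0,0.004,0,0.001,0,0,0,0,0.004,0,0.001,0,0,0,0,0.004,0,0,0,0,0,0,0.004,0,0,0,0,0,0,0.004,0,0,0,0,0,0,0.004,0,0,0,0,0,0,0.004,0,0,0,0,0,0]}}

```text
time_s: 13.45
ee_pos: [0.5795, -0.2125, 0.2136]
tcp_rot: [0.707, 0.025, -0.02, -0.707]
wrist_force: [-1.6, 3.4, 13.8]
gripper_width: 0.0108
```

```bash
python3 chk.py v3 .09
```

```text
t 13.45 pos [ 0.5795 -0.2125  0.2136] F [-1.6  3.4 13.8] M [0.56 0.23 0.01] w 0.0108 q [-0.08  0.45  0.5   1.74 -0.25  1.01  0.58]
shift mm [  0.  -76.4  -0. ] turn [ 0.03 -0.16  0.41]
scene lid 1556 yaw 3.44 lean -0.58 x at z.12 0.5869 y [-0.2885 -0.1345] z [0.091 0.211]
 stand y [-0.2835 -0.1354]
   far 422 0.6053 4.01
side lid 1036 yaw 3.97 lean -0.16 x at z.12 0.5754 y [-0.2931 -0.1374] z [0.091 0.181]
 stand y [-0.2905 -0.1401]
   near 344 0.5539 2.49
   far 156 0.6167 -4.99
```

View pics/v3.png

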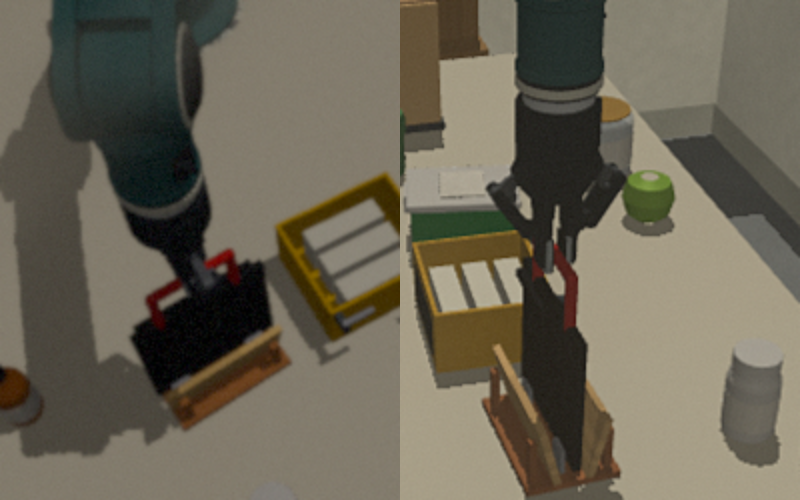

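The picture shows the lid down in the slot, upright. Contact with the floor begins at TCP z ≈ 0.2135, which fits the 0.213 expected from the bar height at the hinge. I'll unload it and lean it gently to one side under control, so that it doesn't drop against the wall on release.

Call:
{"op": "drive_tool", "data": {"rows": [0.004,0,-0.002,0,0,0,0,0.004,0.004,0,0,0,0,0,0.004,0.004,0,0,0,0,0,0.004,0.004,0.0003,0,0,0,0,0.004,0.004,0.0004,0,0,0,0,0.004,0.004,0.0004,0,0,0,0,0.004,0.004,0.0005,0,0,0,0,0.004,0.004,0.0006,0,0,0,0,0.004,0.004,0.0006,0,0,0,0,0.004,0,0,0,0,0,0], "grip_force": 20}}

```text
time_s: 14.55
ee_pos: [0.6116, -0.2107, 0.2117]
tcp_rot: [0.707, 0.025, -0.02, -0.706]
wrist_force: [0.3, 1.9, 11.0]
gripper_width: 0.011
```

Call:
{"op": "drive_tool", "data": {"rows": [0.004,0.003,-0.001,0,0,0,0,0.004,0.003,0.0005,0,0,0,0,0.004,0.003,0.0005,0,0,0,0,0.004,0.003,0.0006,0,0,0,0,0.004,0.003,0.0006,0,0,0,0,0.004,0,0,0,0,0,0,0.004,0,0,0,0,0,0,0.004,0,0,0,0,0,0,0.004,0,0,0,0,0,0,0.004,0,0,0,0,0,0]}}

```text
time_s: 15.55
ee_pos: [0.6255, -0.2098, 0.2096]
tcp_rot: [0.707, 0.024, -0.021, -0.706]
wrist_force: [0.7, 1.3, 8.0]
gripper_width: 0.0104
```

Call:
{"op": "drive_tool", "data": {"rows": [0.004,0.002,-0.0005,0,0,0,0,0.004,0.002,0.0005,0,0,0,0,0.004,0.002,0.0005,0,0,0,0,0.004,0.001,0.0003,0,0,0,0,0.004,0,0,0,0,0,0,0.004,0,0,0,0,0,0,0.004,0,0,0,0,0,0,0.004,0,0,0,0,0,0,0.004,0,0,0,0,0,0,0.004,0,0,0,0,0,0]}}

```text
time_s: 16.55
ee_pos: [0.6321, -0.2093, 0.2082]
tcp_rot: [0.707, 0.023, -0.021, -0.706]
wrist_force: [0.7, 2.0, 7.2]
gripper_width: 0.0104
```

Call:
{"op": "drive_tool", "data": {"rows": [0.014,0,0,0,0,0,0,0.018,0,0,0,0,0,0,0.022,0,0,0,0,0,0,0.027,0,0,0,0,0,0,0.032,0,0,0,0,0,0,0.036,0,0,0,0,0,0,0.036,0,0,0,0,0,0,0.036,0,0,0,0,0,0,0.036,0,0,0,0,0,0,0.036,0,0,0,0,0,0]}}

```text
time_s: 17.55
ee_pos: [0.6307, -0.2092, 0.207]
tcp_rot: [0.707, 0.022, -0.022, -0.707]
wrist_force: [0.8, -0.4, -0.5]
gripper_width: 0.036
```

```bash
python3 chk.py v4 .09
python3 - <<'E'
from h import *
d=grab('wrist');save(d,'w4.png')
a=cv2.resize(cv2.imread('pics/w4.png'),(400,300));b=cv2.resize(cv2.imread('pics/v4.png'),(400,300));cv2.imwrite('pics/v4b.png',np.hstack([b,a]))
E
```

```text
t 17.55 pos [ 0.6307 -0.2092  0.207 ] F [ 0.8 -0.4 -0.5] M [ 0.01 -0.11 -0.02] w 0.036 q [-0.07  0.54  0.48  1.61 -0.28  1.06  0.56]
shift mm [-51.8 -83.   -0.1] turn [ 0.   -0.21  0.  ]
scene lid 476 yaw 3.43 lean 15.13 x at z.12 0.62 y [-0.2882 -0.1316] z [0.091 0.211]
 stand y [-0.2866 -0.1366]
   near 239 0.5496 3.77
   far 327 0.6141 3.51
side lid 1601 yaw 3.87 lean 16.42 x at z.12 0.608 y [-0.2908 -0.1369] z [0.091 0.177]
 stand y [-0.29   -0.1369]
   near 239 0.5449 3.99
   far 169 0.5964 7.24
```

View pics/v4b.png

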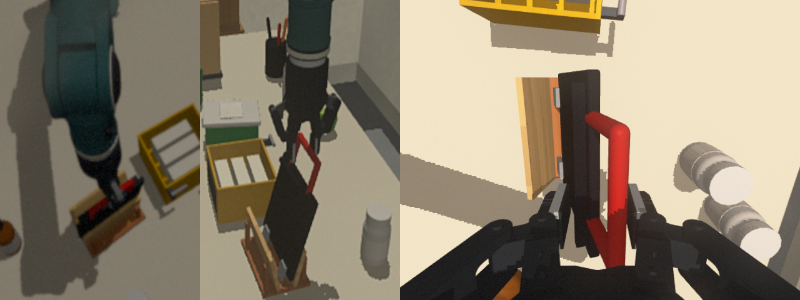

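The lid rests leaning ~15° on the far wall with zero wrist force. The bar sits nearer the right finger. I centre on it by 5 mm, then withdraw straight up.

Call:
{"op": "drive_tool", "data": {"rows": [0.036,0.003,0,0,0,0,0,0.04,0.002,0,0,0,0,0,0.04,0,-0.004,0,0,0,0,0.04,0,-0.008,0,0,0,0,0.04,0,-0.01,0,0,0,0,0.04,0,-0.012,0,0,0,0,0.04,0,-0.02,0,0,0,0,0.04,0,-0.03,0,0,0,0,0.04,0,-0.03,0,0,0,0,0.04,0,-0.02,0,0,0,0]}}

```text
time_s: 18.7
ee_pos: [0.6361, -0.2094, 0.3449]
tcp_rot: [0.707, 0.023, -0.021, -0.706]
wrist_force: [-0.1, -0.6, 0.3]
gripper_width: 0.0398
```

Call:
{"op": "drive_tool", "data": {"rows": [0.04,0,0,0,0,0,0,0.04,0,0,0,0,0,0,0.04,0,0,0,0,0,0,0.04,0,0,0,0,0,0,0.04,0,0,0,0,0,0,0.04,0,0,0,0,0,0,0.04,0,0,0,0,0,0,0.04,0,0,0,0,0,0,0.04,0,0,0,0,0,0,0.04,0,0,0,0,0,0]}}

```text
time_s: 19.7
ee_pos: [0.6357, -0.2089, 0.341]
tcp_rot: [0.707, 0.022, -0.022, -0.707]
wrist_force: [0.3, 0.4, -0.1]
gripper_width: 0.0397
```

```bash
python3 chk.py v5 .09; python3 - <<'E'
from h import *
d=grab('scene');o=dict(np.load('scene0.npz'))
for n,k in(('before',o),('now',d)):
    hsv=cv2.cvtColor(k['color'],cv2.COLOR_RGB2HSV).astype(int);P,u,v=cloud(k);H,S,V=hsv[v,u].T
    m=(H>50)&(H<85)&(S>100)&(u>415)&(u<470)&(v>130)&(v<190);print('mug',n,m.sum(),u[m].mean(),v[m].mean())
E
```

```text
t 19.7 pos [ 0.6357 -0.2089  0.341 ] F [ 0.3  0.4 -0.1] M [-0.    0.02 -0.03] w 0.0397 q [-0.09  0.44  0.52  1.45 -0.22  1.31  0.51]
shift mm [-56.8  51.   -0.1] turn [ 0.   -0.21  0.  ]
scene lid 285 yaw 5.56 lean 24.17 x at z.12 0.6165 y [-0.2877 -0.1395] z [0.113 0.17 ]
 stand y [-0.2875 -0.1396]
   near 358 0.5497 3.57
   far 113 0.6177 2.75
side lid 1765 yaw 3.96 lean 25.08 x at z.12 0.6181 y [-0.2898 -0.1354] z [0.091 0.17 ]
 stand y [-0.2901 -0.1339]
   near 245 0.5449 3.92
   far 157 0.5984 6.05
mug before 893 440.81298992161254 160.4804031354983
mug now 878 440.93621867881546 160.4134396355353
```

View pics/v5.png

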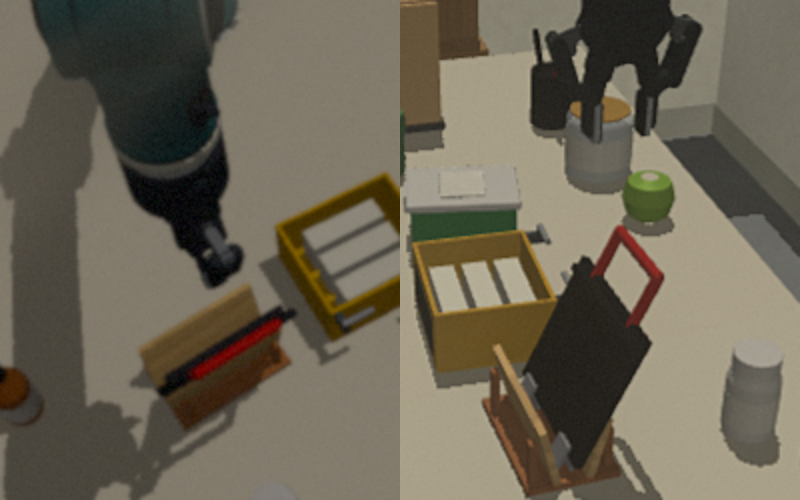

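The lid now leans ~25°, more than the 15° allowed, so it isn't seated fully. The mug hasn't moved. I'll locate the bar and the hook ends.

```bash
cat > bar.py <<'E'
from h import *
to([.636,-.209,.3],3.8)
for n in('scene','side','wrist'):
    d=grab(n);hsv=cv2.cvtColor(d['color'],cv2.COLOR_RGB2HSV).astype(int);P,u,v=cloud(d);H,S,V=hsv[v,u].T
    near=(P[:,0]>.5)&(P[:,0]<.75)&(P[:,1]>-.32)&(P[:,1]<-.1)
    r=near&((H<6)|(H>174))&(S>170)&(V>50)&(P[:,2]>.12)&(P[:,2]<.26);Q=P[r]
    if len(Q)<20: print(n,len(Q));continue
    hi=Q[abs(Q[:,1]+.21)<.03]
    print(n,len(Q),'bar med',np.median(hi,0).round(4),hi.min(0).round(4),hi.max(0).round(4),'y',np.percentile(Q[:,1],[1,99]).round(4))
    k=near&(V<60)&(P[:,2]>.03)&(P[:,2]<.19);Q=P[k];A=np.c_[Q[:,1]+.21,Q[:,2]-.12,np.ones(len(Q))];g=np.ones(len(Q),bool)
    for _ in range(6):
        s=np.linalg.lstsq(A[g],Q[g,0],rcond=None)[0];g=abs(Q[:,0]-A@s)<.004
    print('  face lean',np.degrees(np.arctan(s[1])),'x@.12',s[2],g.sum(),len(Q))
    h=near&(S<50)&(V>70)&(P[:,2]>.012)&(P[:,2]<.09)&(P[:,0]>.55)&(P[:,0]<.63);print('  hook pts',h.sum(),np.percentile(P[h],[2,50,98],axis=0).round(3).tolist() if h.any() else '')
E
python3 bar.py
```

```text
t 19.85 pos [ 0.6357 -0.2089  0.3411] F [-0.3  1.   0.2] M [0.02 0.02 0.  ] w 0.0403 q [-0.09  0.44  0.52  1.45 -0.22  1.31  0.51]
shift mm [ 0.3 41.1 -0.2] turn [ 0.   -0.21  0.01]
scene 314 bar med [ 0.6697 -0.2105  0.2175] [ 0.6373 -0.2396  0.1627] [ 0.6758 -0.1804  0.2216] y [-0.2547 -0.1549]
  face lean 11.333150249831942 x@.12 0.626661767533619 357 582
  hook pts 4 [[0.554, -0.291, 0.031], [0.587, -0.29, 0.049], [0.597, -0.29, 0.063]]
side 248 bar med [ 0.664  -0.2111  0.2179] [ 0.6591 -0.239   0.2137] [ 0.6711 -0.182   0.2217] y [-0.2593 -0.1621]
  face lean 25.00534581128587 x@.12 0.6178852041922733 3004 3449
  hook pts 166 [[0.568, -0.276, 0.014], [0.574, -0.26, 0.035], [0.584, -0.152, 0.043]]
wrist 2618 bar med [ 0.6655 -0.2085  0.218 ] [ 0.6587 -0.2399  0.2129] [ 0.6732 -0.18    0.2203] y [-0.2524 -0.1561]
  face lean 24.934841586779992 x@.12 0.6171990795617697 7160 9611
  hook pts 434 [[0.561, -0.272, 0.02], [0.573, -0.172, 0.039], [0.583, -0.151, 0.043]]
```

The bar is at about (0.666, −0.210, 0.212), so the hooks are on the floor but pushed to the near corner. My leaning it was the mistake: the hooks are 21 mm blocks and should stand flat. I'll regrip, bring it back to vertical, centre it, and release it upright.

Call:
{"op": "drive_tool", "data": {"rows": [0.04,0.015,0,-0.001,0,0,0,0.04,0.015,0,-0.001,0,0,0,0.04,0,0.03,0,0,0,0,0.04,0,0.03,0,0,0,0,0.04,0,0.025,0,0,0,0,0.04,0,0.02,0,0,0,0,0.04,0,0.02,0,0,0,0,0.04,0,0.015,0,0,0,0,0.04,0,0.005,0,0,0,0,0.04,0,0,0,0,0,0]}}

```text
time_s: 21.0
ee_pos: [0.6656, -0.2089, 0.1955]
tcp_rot: [-0.707, -0.022, 0.023, 0.707]
wrist_force: [0.2, -1.1, 0.5]
gripper_width: 0.04
```

Call:
{"op": "drive_tool", "data": {"rows": [0.03,0,0,0,0,0,0,0.02,0,0,0,0,0,0,0.012,0,0,0,0,0,0,0.004,0,0,0,0,0,0,0.004,0,0,0,0,0,0,0.004,0,0,0,0,0,0,0.004,0,0,0,0,0,0,0.004,0,0,0,0,0,0,0.004,0,0,0,0,0,0,0.004,0,0,0,0,0,0], "grip_force": 20}}

```text
time_s: 22.0
ee_pos: [0.6661, -0.2092, 0.1968]
tcp_rot: [0.707, 0.023, -0.022, -0.707]
wrist_force: [-1.5, -0.7, 6.6]
gripper_width: 0.0113
```

Call:
{"op": "drive_tool", "data": {"rows": [0.004,-0.0088,-0.0039,0,0,0,0,0.004,-0.009,-0.0035,0,0,0,0,0.004,-0.0091,-0.0031,0,0,0,0,0.004,-0.0093,-0.0027,0,0,0,0,0.004,-0.0094,-0.0023,0,0,0,0,0.004,-0.0094,-0.0018,0,0,0,0,0.004,-0.0096,-0.0015,0,0,0,0,0.004,-0.0095,-0.0011,0,0,0,0,0.004,-0.0097,-0.0006,0,0,0,0,0.004,-0.0096,-0.0002,0,0,0,0]}}

```text
time_s: 23.0
ee_pos: [0.571, -0.2146, 0.2159]
tcp_rot: [-0.707, -0.022, 0.023, 0.707]
wrist_force: [0.6, -0.6, -2.5]
gripper_width: 0.0109
```

Call:
{"op": "drive_tool", "data": {"rows": [0.004,0,-0.006,0,0,0,0,0.004,0,-0.006,0,0,0,0,0.004,0.002,-0.003,0,0,0,0,0.004,0.002,0,0,0,0,0,0.004,0.001,0,0,0,0,0,0.004,0,0,0,0,0,0,0.004,0,0,0,0,0,0,0.004,0,0,0,0,0,0,0.004,0,0,0,0,0,0,0.004,0,0,0,0,0,0]}}

```text
time_s: 24.0
ee_pos: [0.5774, -0.2145, 0.2317]
tcp_rot: [-0.707, -0.022, 0.022, 0.707]
wrist_force: [0.3, -0.1, -3.7]
gripper_width: 0.0108
```

```bash
python3 chk.py v6 .1
```

```text
t 24.0 pos [ 0.5774 -0.2145  0.2317] F [ 0.3 -0.1 -3.7] M [ 0.   -0.04 -0.03] w 0.0108 q [-0.08  0.43  0.51  1.72 -0.24  1.05  0.57]
shift mm [  1.7 -58.3   1.9] turn [-0.   -0.21 -0.  ]
scene lid 1706 yaw 3.58 lean -0.99 x at z.12 0.5857 y [-0.2876 -0.1342] z [0.101 0.219]
 stand y [-0.2855 -0.1362]
   far 406 0.6058 3.36
side lid 1114 yaw 4.22 lean -0.59 x at z.12 0.5741 y [-0.2933 -0.1403] z [0.101 0.196]
 stand y [-0.2915 -0.1403]
   near 336 0.553 2.68
   far 159 0.6172 -5.67
```

Hanging, it leans only 0.8° and sits within ~1.5 mm of the slot's middle, so I lower it again.

Call:
{"op": "drive_tool", "data": {"rows": [0.004,0,0.005,0.001,0,0,0,0.004,0,0.005,0.001,0,0,0,0.004,0,0.003,0,0,0,0,0.004,0,0.002,0,0,0,0,0.004,0,0.001,0,0,0,0,0.004,0,0.001,0,0,0,0,0.004,0,0.001,0,0,0,0,0.004,0,0,0,0,0,0,0.004,0,0,0,0,0,0,0.004,0,0,0,0,0,0]}}

```text
time_s: 25.1
ee_pos: [0.5786, -0.2132, 0.2156]
tcp_rot: [0.707, 0.023, -0.021, -0.706]
wrist_force: [-0.6, -0.6, 4.6]
gripper_width: 0.0112
```

```bash
python3 chk.py v7 .1; python3 bar.py
```

```text
t 25.1 pos [ 0.5786 -0.2132  0.2156] F [-0.6 -0.6  4.6] M [-0.1   0.12  0.04] w 0.0112 q [-0.08  0.45  0.5   1.73 -0.25  1.02  0.58]
shift mm [  0.7 -74.4   0.6] turn [ 0.07 -0.22  0.2 ]
scene lid 1430 yaw 3.58 lean -0.5 x at z.12 0.5858 y [-0.2866 -0.1322] z [0.101 0.218]
 stand y [-0.2841 -0.1347]
   far 403 0.6059 2.42
side lid 939 yaw 4.27 lean -0.12 x at z.12 0.5743 y [-0.2915 -0.1366] z [0.1   0.181]
 stand y [-0.2898 -0.1383]
   near 343 0.5536 2.38
   far 165 0.617 -5.63
t 25.2 pos [ 0.5786 -0.2132  0.2156] F [-1.1 -0.7  5.1] M [-0.05  0.08  0.02] w 0.0111 q [-0.08  0.45  0.5   1.73 -0.25  1.02  0.58]
shift mm [ 57.9 -84.2   0.5] turn [ 0.07 -0.22  0.21]
scene 213 bar med [ 0.583  -0.2247  0.2345] [ 0.5776 -0.2398  0.2303] [ 0.5885 -0.18    0.2379] y [-0.2578 -0.1609]
  face lean -0.15847839661006258 x@.12 0.5855278083090927 2174 2439
  hook pts 35 [[0.58, -0.267, 0.033], [0.587, -0.169, 0.036], [0.594, -0.13, 0.08]]
side 97 bar med [ 0.5809 -0.2174  0.2339] [ 0.5759 -0.2377  0.2312] [ 0.5828 -0.2084  0.2364] y [-0.2627 -0.1676]
  face lean 0.1645501045709835 x@.12 0.5740797612534602 1627 2063
  hook pts 28 [[0.565, -0.275, 0.017], [0.574, -0.268, 0.032], [0.577, -0.149, 0.04]]
wrist 7703 bar med [ 0.5782 -0.2069  0.2342] [ 0.5706 -0.24    0.2292] [ 0.5856 -0.18    0.2366] y [-0.2544 -0.1588]
  face lean 41.69243736426648 x@.12 0.5199951610788158 1958 2252
  hook pts 24 [[0.584, -0.166, 0.034], [0.585, -0.158, 0.036], [0.585, -0.149, 0.037]]
```

View pics/v7.png

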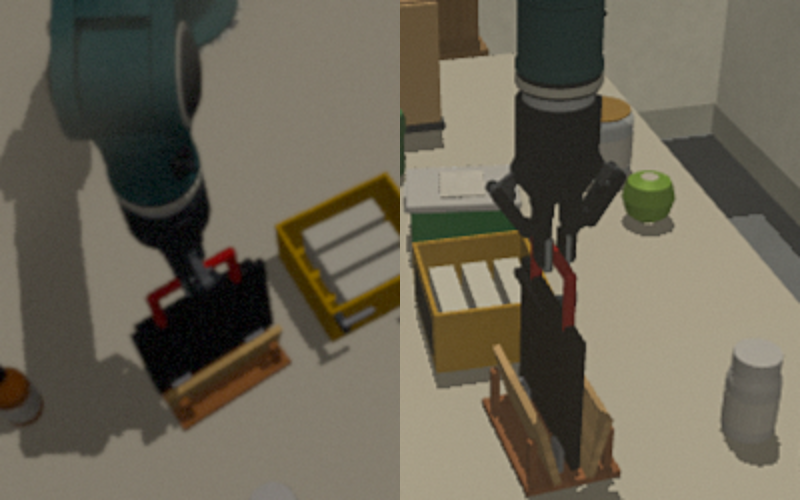

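The bar top is at 0.235, which means the hooks are on the floor, and the lid is vertical within ~0.3°. I release gently.

Call:
{"op": "drive_tool", "data": {"rows": [0.004,0,-0.001,0,0,0,0,0.004,0,0,0,0,0,0,0.0125,0,0,0,0,0,0,0.014,0,0,0,0,0,0,0.016,0,0,0,0,0,0,0.019,0,0,0,0,0,0,0.022,0,0,0,0,0,0,0.026,0,0,0,0,0,0,0.03,0,0,0,0,0,0,0.03,0,0,0,0,0,0]}}

```text
time_s: 26.35
ee_pos: [0.5774, -0.2125, 0.2147]
tcp_rot: [-0.707, -0.022, 0.022, 0.707]
wrist_force: [-0.2, -0.2, -0.3]
gripper_width: 0.03
```

```bash
python3 chk.py v8 .1; python3 bar.py|grep -v hook
```

```text
t 26.35 pos [ 0.5774 -0.2125  0.2147] F [-0.2 -0.2 -0.3] M [ 0.01 -0.04 -0.02] w 0.03 q [-0.08  0.45  0.5   1.74 -0.25  1.02  0.58]
shift mm [  1.6 -75.3  -0.1] turn [-0.   -0.21  0.  ]
scene lid 1409 yaw 3.58 lean -0.58 x at z.12 0.5855 y [-0.2866 -0.1324] z [0.101 0.218]
 stand y [-0.2835 -0.1351]
   far 400 0.6058 3.39
side lid 898 yaw 4.36 lean -0.24 x at z.12 0.5739 y [-0.2916 -0.1406] z [0.101 0.181]
 stand y [-0.2898 -0.139 ]
   near 340 0.5532 2.6
   far 160 0.6146 -2.03
t 26.45 pos [ 0.5774 -0.2125  0.2147] F [-0.5  0.1  0.2] M [ 0.01  0.04 -0.03] w 0.0302 q [-0.08  0.45  0.5   1.74 -0.25  1.02  0.58]
shift mm [ 58.7 -85.3  -0.2] turn [-0.   -0.21  0.  ]
scene 210 bar med [ 0.5833 -0.2237  0.234 ] [ 0.5763 -0.2397  0.2303] [ 0.5883 -0.1801  0.237 ] y [-0.2576 -0.1608]
  face lean -0.22448596361083054 x@.12 0.5852675632004586 2162 2404
side 131 bar med [ 0.5764 -0.2069  0.2343] [ 0.5734 -0.2391  0.2284] [ 0.5833 -0.1814  0.237 ] y [-0.2636 -0.1702]
  face lean 0.031760542028063936 x@.12 0.5737776433113628 1613 2041
wrist 7746 bar med [ 0.5774 -0.2071  0.2342] [ 0.5698 -0.24    0.2289] [ 0.5852 -0.18    0.2368] y [-0.2529 -0.1589]
  face lean 45.49628422998351 x@.12 0.5135136610348995 2777 3096
```

It stands free and vertical, with the bar centred between the open fingers. I withdraw straight up.

Call:
{"op": "drive_tool", "data": {"rows": [0.034,0,0,0,0,0,0,0.038,0,0,0,0,0,0,0.038,0,-0.004,0,0,0,0,0.038,0,-0.008,0,0,0,0,0.038,0,-0.01,0,0,0,0,0.038,0,-0.012,0,0,0,0,0.038,0,-0.02,0,0,0,0,0.038,0,-0.03,0,0,0,0,0.038,0,-0.03,0,0,0,0,0.038,0,-0.02,0,0,0,0]}}

```text
time_s: 27.6
ee_pos: [0.5779, -0.213, 0.3523]
tcp_rot: [0.707, 0.023, -0.021, -0.706]
wrist_force: [0.3, -0.5, 0.3]
gripper_width: 0.038
```

Call:
{"op": "drive_tool", "data": {"rows": [0.038,0,0,0,0,0,0,0.038,0,0,0,0,0,0,0.038,0,0,0,0,0,0,0.038,0,0,0,0,0,0,0.038,0,0,0,0,0,0,0.038,0,0,0,0,0,0,0.038,0,0,0,0,0,0,0.038,0,0,0,0,0,0,0.038,0,0,0,0,0,0,0.038,0,0,0,0,0,0]}}

```text
time_s: 28.6
ee_pos: [0.5774, -0.2125, 0.3487]
tcp_rot: [0.707, 0.022, -0.022, -0.707]
wrist_force: [-0.4, 0.9, 0.0]
gripper_width: 0.0384
```

```bash
python3 chk.py v9 .1; python3 bar.py|grep -v hook
```

```text
t 28.6 pos [ 0.5774 -0.2125  0.3487] F [-0.4  0.9  0. ] M [-0.02  0.01 -0.  ] w 0.0384 q [-0.11  0.33  0.54  1.58 -0.18  1.28  0.52]
shift mm [ 1.6 58.7 -0.1] turn [ 0.  -0.2  0. ]
scene lid 1430 yaw 3.58 lean -0.8 x at z.12 0.5855 y [-0.2866 -0.1324] z [0.101 0.213]
 stand y [-0.2841 -0.1358]
   far 412 0.6053 3.28
side lid 915 yaw 4.36 lean -0.21 x at z.12 0.574 y [-0.2914 -0.1384] z [0.101 0.181]
 stand y [-0.2905 -0.1395]
   near 363 0.5544 3.16
   far 165 0.6147 -2.25
t 28.7 pos [ 0.5774 -0.2125  0.3487] F [ 0.5  0.  -0.7] M [-0.01 -0.04  0.01] w 0.0381 q [-0.11  0.33  0.54  1.58 -0.18  1.28  0.52]
shift mm [58.7 48.7 -0.1] turn [-0.   -0.21  0.01]
scene 303 bar med [ 0.5827 -0.2098  0.2344] [ 0.5754 -0.2397  0.2299] [ 0.5877 -0.1806  0.2381] y [-0.2579 -0.1612]
  face lean -0.29056665245011876 x@.12 0.5852061989500722 2176 2497
side 183 bar med [ 0.5767 -0.214   0.2342] [ 0.5715 -0.2395  0.2296] [ 0.5824 -0.1805  0.2367] y [-0.2618 -0.1685]
  face lean 0.025379066310781517 x@.12 0.5737733099527282 1624 2056
wrist 2189 bar med [ 0.5778 -0.2075  0.2342] [ 0.5704 -0.2399  0.2292] [ 0.5847 -0.18    0.2368] y [-0.256  -0.1589]
  face lean 49.375854387782816 x@.12 0.506695762528341 1293 1439
```

View pics/v9.png

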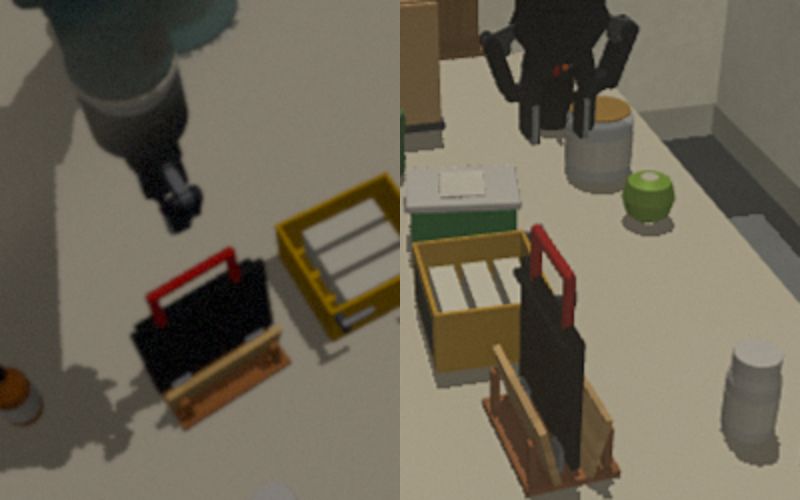

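The lid stands by itself, vertical and centred in the slot, and the gripper is clear of it. I hand in the job.

```bash
python3 -c "
from workcell import bot
print(bot.job_done())"
```

```text
the job is handed in; nothing more can be done
None
```

The lid is off the yellow box and stands by itself, handle up, in the V-shaped stand. I swung it to vertical by the handle, lifted it straight off the hinge pins and lowered it into the slot. I handed the job in at about 28.7 s.

**First release went wrong:** I leaned the lid against the far wall on purpose before letting go, and it settled at about 25°, more than the 15° you gave. I gripped it again, brought it back to vertical, lifted it a little, centred it and released it upright.

**Last checks:**
- **Lean:** under 1° in both fixed views. The wrist camera's lean fit disagreed (about 49°), but I discounted it, because from almost straight above it hardly sees the lid's faces.
- **Height:** the bar's top is at about 0.235 m, as expected with the hooks on the slot floor.
- **Position:** the lid is within about 2 mm of the slot's middle, both across and along. The two fixed cameras disagree with each other by up to 5 mm, so I compared the lid with the stand within each view.
- **Robot:** the gripper is well above the lid and touching nothing. The highest wrist force I read was about 15 N.
- **Mug:** it had not moved when I compared pictures after the first release. I did not check it again, but the arm stayed away from it after that.

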